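# Glide check of a serviced camera slider

## Robot

A 7-joint arm with a two-finger parallel gripper is mounted at the origin on the work surface. World frame = base frame: x ahead of the robot, y to its left, z up, the work surface at z = 0. Lengths are in m, angles in degrees, forces in N, time in s.
With the tool pointing down it reaches from about 0.4 to 0.925 m from the base axis. Payload 4.1 kg.
Tool frame: the origin (TCP) lies between the finger pads, 19 mm behind the fingertips; this is the grasp point; z points along the fingers, y is the line along which they close (so a half turn about z gives the same grasp; the last joint's range is limited). The gripper opens to 85 mm and grips with 20 to 120 N. Pads are 22 mm wide; open, the fingers measure 114 mm over their backs; the gripper's body (76 mm by 85 mm) begins 54 mm behind the grasp point. The pads swing forward as they close: fully open they stand 13 mm farther back than shut.
Start: joints at [-82.621, 22.827, 2.584, 88.041, -1.071, 69.15, -2.905], TCP at [0.147, 0.633, 0.25] pointing down, gripper open.
Joint ranges: [-161.44, 161.44], [-28.35, 127.94], [-78.24, 83.42], [0, 140.83], [-78.03, 258.03], [13.02, 114.36], [-168.23, 168.23]. Speed limits (degrees/s): [147.25, 147.25, 180, 180, 180, 180, 180].

## Interface

Orientations are given as [roll, pitch, yaw] about the fixed x, y, z axes, in that order (R = Rz(yaw) Ry(pitch) Rx(roll)).
In Python, from cell import r gives the robot as it stands. The module is installed in compiled form; this text tells all that it offers.
- The arm moves only by the tool servo_tool, never from a script. Its arguments are lists of equal length, an entry for each row: "rot": the turn, a rotation vector about the tool's x, y, z in degrees, a list of three; "slide": the shift along the tool's x, y, z in mm, a list of three; "claw": the finger opening in mm, from 0 to 85.4. A call has 1 to 12 rows; each row is the pose to reach, as a shift and turn from the pose commanded when the call began, along the tool's axes at that moment; what a row does not reach only later rows make up. A row lasts 1/8 s, in which the tool goes at most 62.5 mm and 10.7 degrees, less where a joint would pass 70% of its speed; a pose out of reach is approached as far as the arm can. A call with a gripper value outside its range is refused whole. The fingers move at their own pace and stop on an object; "squeeze" is the grip in N (left out, the last holds). Time passes only in rows, so rows that repeat a pose let the fingers close. It gives the time, the measured TCP pose, the force, the opening and the grip force at its end, in the units of the state.
- r.get_state(): the state, without advancing time (a new reading comes with each control period).
- r.grab_frame(name): name is "scene" or "top" or "wrist"; returns (picture, depth): 384x512x3 uint8, red, green, blue; 384x512 float32, m along the optical axis (not along the pixel's ray), 0 where there is no reading.
- r.get_calibration(name): a dict with "fx", "fy", "cx", "cy" (pixels), "R" (3x3) and "t" (3): a world point X has camera coordinates R X + t. Camera axes: x right, y down, z forward; pixel columns grow to the right and rows downward; lengths in m; the calibration is good to about 2 mm. A picture is of the moment at which its call begins: read the wrist's pose just before it. get_calibration takes no time and is no camera call; for the wrist camera it gives the pose at the moment of the call.
- r.hand_in(): hands the job in; it is judged then, once.
The state is a dict: "time_s": time; "q": joint angles; "qd": joint speeds; "tau": joint torques, N m; "tool_pos": TCP position; "tcp_rot": TCP orientation; "contact_force": force on the tool from outside, world axes, zero at the start; "torque": the same for the moment, N m; "finger_gap": finger opening in m; "finger_force": force on a finger pad.
Only numpy, scipy, OpenCV 4.12 (cv2) and the standard library are available. Lean on these libraries where they do the work, as an engineer would, in place of code of your own. Each camera call takes 0.05 s, during which the arm holds its last target. There are 200 camera calls.

## Task

The camera slider has just been serviced and must show that it runs freely: with the gripper at the camera's top handle, set the carriage going towards its far (left-hand) end and let go, then for at least three seconds of its free glide keep the open fingers around the handle and moving along with it, the handle's middle always within 1.5 cm of the point between the fingers, without touching it. Then close the fingers on the handle and bring the carriage to rest before it reaches the buffer at that end, let go and leave it standing there. Never send it faster than 0.35 m/s, and do not disturb the other things on the bench.

Things in the scene. Friction and masses are not known exactly. Their poses are not given: they have to be found in the camera images.
- slider: camera slider, firm on the bench: two level aluminium tubes 760 mm long, 70 mm apart, between black end blocks (120 x 26 x 50 mm) with rubber buffers inside; 808 mm long, 72 mm high. Origin: centre of its underside. Its y axis runs along the tubes to the far, left-hand end; z up. The carriage's and camera's centre lies at x = 0, y = travel - 0.31 m in this frame.
- carriage (a joint): travel (m) along the slider's y of the carriage, a black plate 108 x 110 mm bearing the camera: 0 at the right buffer, 0.62 at the left (far) one; starts at 0.01 to 0.10. Carriage with camera: 1.1 kg nominal, 0.65 to 1.8 times that. Drag about 0.42 N per m/s plus 0.003 N dry friction: it coasts with a time constant of 1.7 to 4.7 s. No spring, level; stays where it stops.
- camera_handle (a point): middle of the camera's top handle: a level black rubber bar 112 mm long across the slider (x), 28 mm wide along it (y, the grip width), 24 mm high, 223 mm above the bench; 23 mm free under it, then its base bar on the dark cage (146 mm wide along the slider, top 184 mm above the bench) round the camera, lens away from the robot. Posts 16 mm wide, 40 mm either side of the middle, carry the bar.
- blower: black rubber air blower with a blue nozzle, 64 mm in diameter, 111 mm high, standing loose on the bench beyond the slider; leave alone. Origin: centre of its underside.
- fluid: small bottle with an aluminium cap, 30 mm in diameter, 75 mm high, standing loose beyond the slider; leave alone. Origin: centre of its underside.
- driver_block: wooden block with small screwdrivers, 70 x 130 mm, 120 mm high in all, loose beyond the slider; leave alone. Origin: centre of its underside.

How it is judged (in metres and radians):
On the way, in this order (a step that is already met when the one before it is completed fails the run):
1. the gripper sets the camera going along the slider towards the far end (contact force between the fingers and slider above 0.015 N and velocity of joint carriage above 0.03 m/s), for 0.05 s.
2. for 3 s without a break the carriage glides on by itself (faster than 0.01 m/s, nothing touching it) with the TCP within 15 mm of the handle's middle (velocity of joint carriage above 0.01 m/s and contact force between anything else and slider below 0.005 N and distance between the grasp point and camera_handle below 0.015 m), for 3 s.
3. the fingers have closed on the handle and the carriage is at rest (contact force between the fingers and slider above 1 N and velocity of joint carriage between -0.01 and 0.01 m/s), for 0.2 s.
At the end, for the whole second after the job is handed in: The carriage stands still (under 0.01 m/s), at least 80 mm from where it started and at least 5 mm short of the far buffer, with nothing touching it (velocity of joint carriage between -0.01 and 0.01 m/s and value of joint carriage below 0.615 m and distance of camera_handle from where it was at the start of the episode above 0.08 m and contact force between the fingers and slider below 0.01 N).
It fails at once if the carriage runs into the buffer at the far end (travel over 0.615 m) (value of joint carriage above 0.615 m).
It fails at once if the carriage is sent faster than 0.35 m/s (velocity of joint carriage above 0.35 m/s).
It fails at once if the blower, the bottle or the screwdriver block is shifted by more than 20 mm or tipped (distance of any of blower, fluid, driver_block from where it was at the start of the episode above 0.02 m or angle between any of blower, fluid, driver_block's own z axis and vertical above 0.3 rad).
It also fails if it takes over 42 s, if anything falls off the work surface, if the arm or the gripper's body presses on something with over 40 N, if the wrist force passes 120 N, or if a joint passes its speed limit or range.

## Working session

There is one attempt and no reset: what is moved stays moved. The work goes in short steps, Python scripts to look and compute and a tool call to move; the robot and the scene stay as the last step left them, time stands still between calls to the robot, and variables do not carry over. Pictures are saved under pics/ and viewed, at most 10 in all, crops included, and the job is handed in when it is done.

Besides the shell and the picture viewer there is one more tool, called as name(argument=value, ...) on one line, values as JSON. servo_tool: Moves the arm, as the interface text tells. Its arguments: {"type":"object","properties":{"rot":{"type":"array","items":{"type":"array","items":{"type":"number"}}},"slide":{"type":"array","items":{"type":"array","items":{"type":"number"}}},"claw":{"type":"array","items":{"type":"number"}},"squeeze":{"type":"number"}},"required":["rot","slide","claw"]}

```bash
mkdir -p pics; python3 - <<'E'
from cell import r
import cv2,numpy as np
s=r.get_state()
for k in ("time_s","q","tool_pos","tcp_rot","finger_gap","contact_force"): print(k,s[k])
for n in("scene","top"):
    p,d=r.grab_frame(n); cv2.imwrite(f"pics/{n}.png",p[:,:,::-1]); np.save(f"{n}.npy",d)
    c=r.get_calibration(n); print(n,{k:np.round(v,4).tolist() for k,v in c.items()})
E
```

```text
time_s 0.0
q [-82.62025989  22.87232428   2.57986755  88.11467903  -1.07102258
  69.14803352  -2.90328709]
tool_pos [0.1466341  0.63263705 0.24895479]
tcp_rot [-1.79889383e+02  7.93856590e-03  1.66956504e+02]
finger_gap 0.08505793696425888
contact_force [-0.59962788 -0.37759359 -0.27938055]
scene {'fx': 379.7817, 'fy': 379.7817, 'cx': 251.8994, 'cy': 184.8218, 'R': [[0.5863, 0.81, 0.0139], [0.5664, -0.3975, -0.722], [-0.5793, 0.4311, -0.6918]], 't': [-0.2511, -0.2301, 1.2381]}
top {'fx': 444.9181, 'fy': 444.9181, 'cx': 256.8536, 'cy': 188.9716, 'R': [[-0.0155, -0.9997, 0.02], [-0.9874, 0.0121, -0.158], [0.1578, -0.0222, -0.9872]], 't': [-0.1033, 0.5797, 0.9808]}
```

View pics/scene.png

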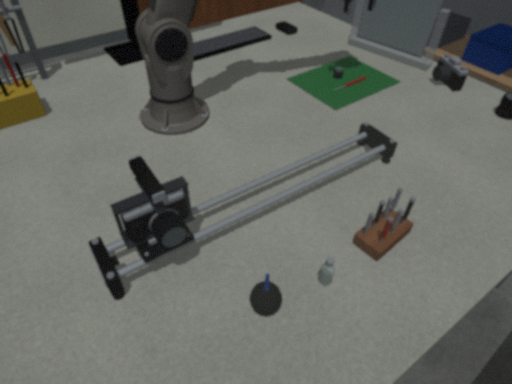

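View pics/top.png

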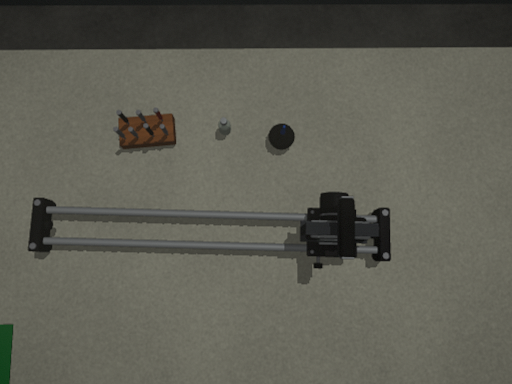

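The scene view shows the slider with the camera near its right end (handle at about (148,180)). The loose things stand beyond it. In the top view the handle runs from (347,197) to (347,255), with end blocks at (40,225) and (383,234).

```bash
cat > h.py <<'E'
import numpy as np,cv2
from cell import r
def cloud(d,c):
    v,u=np.mgrid[:d.shape[0],:d.shape[1]]
    P=np.stack([(u-c["cx"])/c["fx"]*d,(v-c["cy"])/c["fy"]*d,d],-1)
    return (P-np.array(c["t"]))@np.array(c["R"])
E
python3 - <<'E'
from h import *
P={}
for n in("top","scene"):
    d=np.load(n+".npy"); W=cloud(d,r.get_calibration(n)); W[d==0]=np.nan; P[n]=W
    m=(W[...,2]>.205)&(W[...,2]<.26)&(W[...,0]>.3)&(W[...,0]<.9)&(abs(W[...,1])<.5)
    q=W[m]; print(n,m.sum(),np.percentile(q,[1,50,99],axis=0).round(4).tolist())
    box=cv2.minAreaRect((q[:,:2]*1000).astype(np.float32)); print(box)
    h=W[...,2]
    # slider tubes: z .04-.075 band
    t=(h>.04)&(h<.08)&(W[...,0]>.3)&(W[...,0]<.75)&(abs(W[...,1])<.6)
    q=W[t]; print("slider",t.sum(),np.percentile(q,[1,50,99],axis=0).round(4).tolist(), cv2.minAreaRect((q[:,:2]*1000).astype(np.float32)))
for n,z in(("scene",6),):
    p=cv2.imread(f"pics/{n}.png")
    cv2.imwrite("pics/c1.png",cv2.convertScaleAbs(cv2.resize(p[140:300,80:220],None,fx=5*.75,fy=3.75,interpolation=3),alpha=1.8))
p=cv2.imread("pics/top.png");a=p[180:270,290:400]
cv2.imwrite("pics/c2.png",cv2.convertScaleAbs(cv2.resize(a,None,fx=6,fy=6,interpolation=3),alpha=2.2))
E
```

```text
top 1021 [[0.4173, -0.2886, 0.2152], [0.473, -0.2722, 0.2331], [0.5329, -0.2593, 0.237]]
((475.3902587890625, -274.6172790527344), (29.231515884399414, 116.98512268066406), 87.51920318603516)
slider 7100 [[0.414, -0.4038, 0.0428], [0.4989, -0.0107, 0.0533], [0.7392, 0.3904, 0.0766]] ((582.4930419921875, -13.1175537109375), (803.6776123046875, 333.52520751953125), 85.74175262451172)
scene 847 [[0.4178, -0.2911, 0.2158], [0.4891, -0.2786, 0.2341], [0.534, -0.2621, 0.2369]]
((474.6403503417969, -275.6099853515625), (28.213497161865234, 120.62017059326172), 87.42945861816406)
slider 6333 [[0.4253, -0.4083, 0.0412], [0.5179, -0.1123, 0.0541], [0.7462, 0.3848, 0.0771]] ((588.1483764648438, -12.1634521484375), (806.4009399414062, 324.74029541015625), 87.3914794921875)
```

View pics/c1.png

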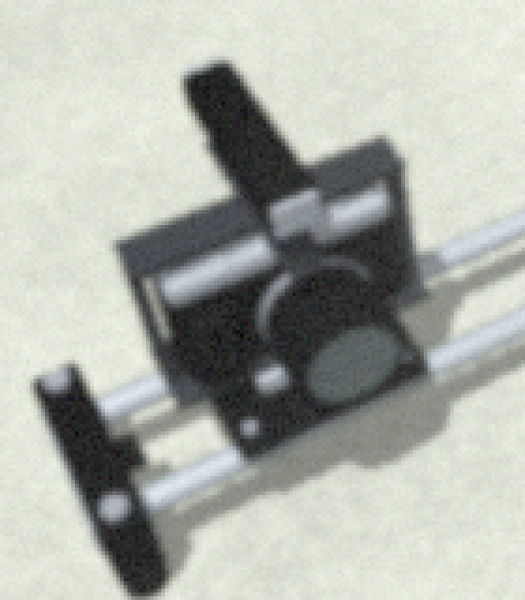

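View pics/c2.png

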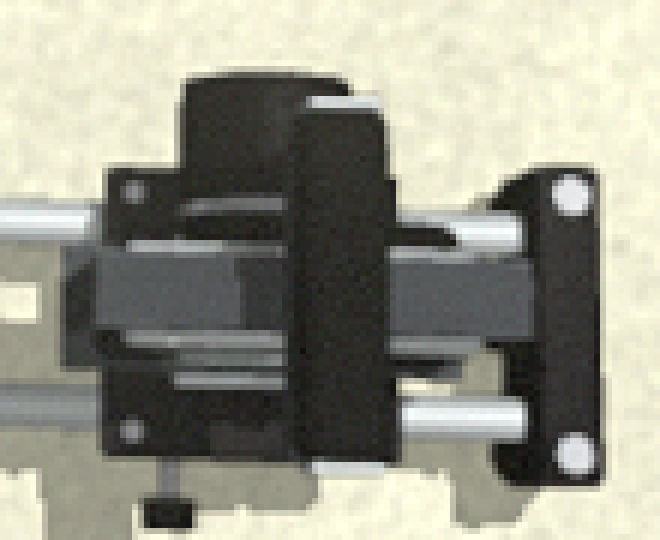

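The crops show the handle bar clear of the cage, with its ends in c2 at (345,97) and (345,465). Next, the slider axis and the travel.

```bash
python3 - <<'E'
from h import *
for n in("top","scene"):
    d=np.load(n+".npy"); W=cloud(d,r.get_calibration(n)); W=W[d>0]
    q=W[(W[:,2]>.045)&(W[:,2]<.075)&(W[:,0]>.38)&(W[:,0]<.57)]
    t=q[(q[:,1]>-.15)&(q[:,1]<.33)]
    mid=np.median(t[:,0]); 
    for k in range(5): # two-line fit common slope
        s=t[:,0]>(mid if k==0 else a+b*t[:,1])
        A=np.c_[np.ones(len(t)),t[:,1],np.where(s,.5,-.5)]
        a,b,w=np.linalg.lstsq(A,t[:,0],rcond=None)[0]
    print(n,"axis x=",a,"+",b,"*y, spacing",w,"ztop",np.percentile(t[:,2],95))
    m=np.array([-b,1])/np.hypot(1,b) # unit approx of y axis: dir=(b,1)
    u=np.array([b,1])/np.hypot(1,b); y=(q[:,:2]-[a,0])@u
    e=q[:,2]>.06
    print("extent",np.percentile(y,[.1,99.9]),"blocks(z>.06)",np.percentile(y[e&(y<-.3)],[1,99]),np.percentile(y[e&(y>.3)],[1,99]))
    h=W[(W[:,2]>.228)&(W[:,2]<.26)&(W[:,0]>.38)&(W[:,0]<.57)&(abs(W[:,1])<.5)]
    hy=(h[:,:2]-[a,0])@u; hx=(h[:,:2]-[a,0])@[u[1],-u[0]]
    print("handle y",np.percentile(hy,[1,50,99]),(np.percentile(hy,1)+np.percentile(hy,99))/2,"x",np.percentile(hx,[1,99]), "ztop",np.median(h[:,2]))
    for nm,bx in (("all",(.57,.85,-.3,.5)),):
        o=W[(W[:,2]>.02)&(W[:,0]>.57)&(W[:,0]<.9)&(abs(W[:,1])<.5)]
        print("objs",o.min(0),o.max(0))
E
```

```text
top axis x= 0.4875018718212625 + 0.042380644256559706 *y, spacing 0.06964796106793245 ztop 0.05541943259541989
extent [-0.40756702  0.394363  ] blocks(z>.06) [-0.40753941 -0.32775422] [0.36834254 0.39427471]
handle y [-0.28889152 -0.27432001 -0.2618876 ] -0.27538956013212357 x [-0.05851486  0.05699622] ztop 0.23344739462328962
objs [ 0.67847782 -0.20008545  0.02016629] [0.76742631 0.21810694 0.11927942]
scene axis x= 0.4894891819027491 + 0.04197046931567047 *y, spacing 0.06983022754215994 ztop 0.05571947156709381
extent [-0.41063874  0.90826062] blocks(z>.06) [-0.40852015 -0.3031607 ] [0.36707351 0.90519528]
handle y [-0.28968862 -0.27754044 -0.2627514 ] -0.2762200118449487 x [-0.06030174  0.05571853] ztop 0.23448357697459446
objs [ 0.68185517 -0.20304013  0.02004274] [0.76808805 0.21785665 0.12045687]
```

servo_tool(rot=[[0, 0, 0], [0, 0, 0], [0, 0, -4], [0, 0, -8], [0, 0, -10.6], [0, 0, -10.6], [0, 0, -10.6], [0, 0, -10.6], [0, 0, -10.6], [0, 0, -10.6], [0, 0, -10.6], [0, 0, -10.6]], slide=[[0, 0, -45], [0, 0, -90], [-47, -25, -90], [-95, -51, -90], [-142, -76, -90], [-190, -101, -90], [-237, -127, -90], [-285, -152, -90], [-332, -178, -90], [-378, -203, -90], [-400, -253, -90], [-420, -300, -90]], claw=[85, 85, 85, 85, 85, 85, 85, 85, 85, 85, 85, 85])

```text
time_s: 1.6
tool_pos: [0.4886, 0.2439, 0.3393]
tcp_rot: [-179.9, -0.0, 177.5]
contact_force: [-0.3, 0.1, 0.3]
finger_gap: 0.085
finger_force: 0.0
```

servo_tool(rot=[[0, 0, 0], [0, 0, 0], [0, 0, 0], [0, 0, 0], [0, 0, 0], [0, 0, 0], [0, 0, 0], [0, 0, 0], [0, 0, 0], [0, 0, 0], [0, 0, 0], [0, 0, 0]], slide=[[-1, -47, 0], [-2, -95, 0], [-3, -142, 0], [-4, -190, 0], [-5, -237, 0], [-6, -285, 0], [-7, -332, 0], [-8, -380, 0], [-9, -427, 0], [-10, -475, 0], [-11, -521, 0], [-11, -521, 0]], claw=[85, 85, 85, 85, 85, 85, 85, 85, 85, 85, 85, 85])

```text
time_s: 3.1
tool_pos: [0.475, -0.279, 0.3397]
tcp_rot: [-179.9, -0.1, 177.1]
contact_force: [0.6, 0.0, 0.2]
finger_gap: 0.0849
finger_force: 0.0
```

```bash
python3 - <<'E'
from h import *
s=r.get_state(); print(s["time_s"],s["q"],s["tool_pos"],s["tcp_rot"])
c=r.get_calibration("wrist"); print({k:np.round(v,3).tolist() for k,v in c.items()})
p,d=r.grab_frame("wrist"); cv2.imwrite("pics/w1.png",cv2.convertScaleAbs(p[:,:,::-1],alpha=1.6))
W=cloud(d,c); W[d==0]=np.nan
m=(W[...,2]>.215)&(W[...,2]<.245)&(W[...,0]>.38)&(W[...,0]<.56)&(W[...,1]>-.33)&(W[...,1]<-.22)
q=W[m]; print(m.sum(),cv2.minAreaRect((q[:,:2]*1000).astype(np.float32)),np.percentile(q,[1,50,99],axis=0))
v,u=np.where(m); print("pix",u.min(),u.max(),v.min(),v.max())
E
```

```text
3.1 [-10.34157292  11.90972321  43.11403471  95.15762115  -8.18718711
  76.2310107  121.2196242 ] [ 0.47499148 -0.2790104   0.33969327] [-1.79864683e+02 -8.15457780e-02  1.77106705e+02]
{'fx': 268.52, 'fy': 268.52, 'cx': 254.22, 'cy': 192.913, 'R': [[0.051, 0.999, -0.003], [0.963, -0.049, 0.266], [0.266, -0.016, -0.964]], 't': [0.255, -0.529, 0.335]}
3821 ((472.1415100097656, -274.5403137207031), (28.019041061401367, 116.88843536376953), 87.52471160888672) [[ 0.41449391 -0.28890638  0.22897597]
 [ 0.46624805 -0.27451499  0.23465546]
 [ 0.5289166  -0.26032444  0.23651163]]
pix 243 275 127 253
```

View pics/w1.png

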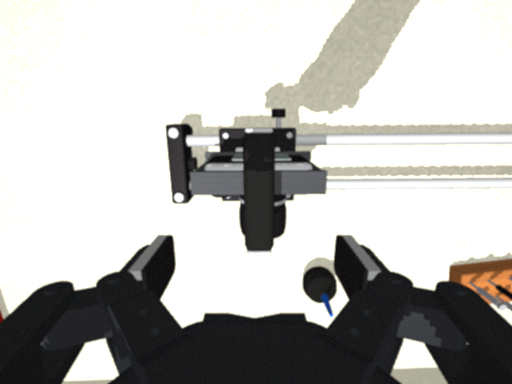

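The wrist view shows the handle at columns 243–275, rows 127–253, midway between the open fingers, which are at about (160,265) and (355,265).

servo_tool(rot=[[0, 0, -0.4], [0, 0, -0.4], [0, 0, -0.4], [0, 0, -0.4], [0, 0, -0.4], [0, 0, -0.4], [0, 0, -0.4], [0, 0, -0.4]], slide=[[2, 4, 15], [2, 4, 35], [2, 4, 60], [2, 4, 80], [2, 4, 98], [2, 4, 110], [2, 4, 117], [2, 4, 117]], claw=[85, 85, 85, 85, 85, 85, 85, 85])

```text
time_s: 4.15
tool_pos: [0.4751, -0.2706, 0.2227]
tcp_rot: [180.0, -0.0, 178.0]
contact_force: [-0.2, 0.3, 0.2]
finger_gap: 0.0852
finger_force: 0.0
```

```bash
cat >> h.py <<'E'
U=np.array([.0421,.9991]); A0=np.array([.4885,0])
def look(save=None):
    s=r.get_state(); c=r.get_calibration("wrist"); p,d=r.grab_frame("wrist")
    if save: cv2.imwrite(save,cv2.convertScaleAbs(p[:,:,::-1],alpha=1.6))
    W=cloud(d,c); W[d==0]=np.nan
    t=np.array(s["tool_pos"]); rel=W[...,:2]-t[:2]
    ly=rel@U; lx=rel@np.array([U[1],-U[0]])
    m=(W[...,2]>.226)&(W[...,2]<.245)&(lx<-.012)&(lx>-.065)&(abs(ly)<.06)
    y=ly[m]; a,b=np.percentile(y,[2,98])
    return s,dict(n=int(m.sum()),off=round((a+b)/2*1000,2),med=round(np.median(y)*1000,2),w=round((b-a)*1000,1),t=s["time_s"],
      ty=round(float((t[:2]-A0)@U)*1000,1),pos=np.round(t,4).tolist(),rot=np.round(s["tcp_rot"],2).tolist(),lx=np.round(np.percentile(lx[m],[1,99]),3).tolist())
E
python3 -c "
from h import *
print(look('pics/w2.png')[1])"
```

```text
{'n': 6853, 'off': np.float64(14.07), 'med': np.float64(-3.51), 'w': np.float64(62.6), 't': 4.15, 'ty': -271.0, 'pos': [0.4751, -0.2706, 0.2227], 'rot': [179.99, -0.02, 177.95], 'lx': [-0.061, -0.012]}
```

View pics/w2.png

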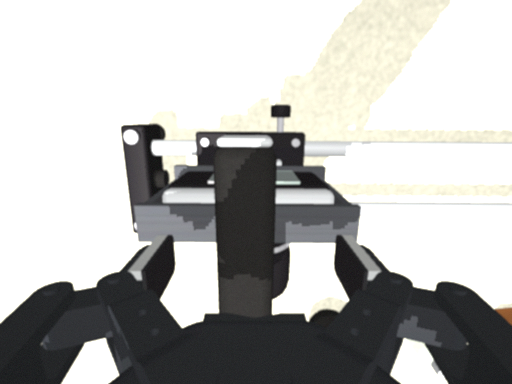

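The fingers' inner faces are at columns 175 and 337, and the handle spans 217–273. So the handle sits about 4 mm to the −y side of the middle.

```bash
sed -i 's/(abs(ly)<.06)/(abs(ly+OFF)<.031)/; s/lx<-.012)/lx<-.02)/; s/^def look/OFF=0\ndef look/' h.py
python3 -c "
from h import *
for i in range(2): print(look()[1])"
```

```text
{'n': 5628, 'off': np.float64(-3.84), 'med': np.float64(-3.56), 'w': np.float64(26.0), 't': 4.2, 'ty': -271.2, 'pos': [0.4753, -0.2709, 0.2232], 'rot': [-179.99, 0.03, 177.95], 'lx': [-0.061, -0.02]}
{'n': 5640, 'off': np.float64(-3.65), 'med': np.float64(-3.54), 'w': np.float64(26.0), 't': 4.25, 'ty': -271.3, 'pos': [0.4754, -0.271, 0.2235], 'rot': [-179.98, 0.06, 177.95], 'lx': [-0.061, -0.02]}
```

servo_tool(rot=[[0, 0, 0.3], [0, 0, 0.3], [0, 0, 0.3], [0, 0, 0.3], [0, 0, 0.3], [0, 0, 0.3], [0, 0, 0.3], [0, 0, 0.3]], slide=[[0, -3.6, 1], [0, -3.6, 1], [0, -3.6, 1], [0, -3.6, 1], [0, -3.6, 1], [0, -3.6, 1], [0, -3.6, 1], [0, -3.6, 1]], claw=[85, 85, 70, 55, 40, 20, 20, 20], squeeze=20)

```text
time_s: 5.3
tool_pos: [0.475, -0.2745, 0.2221]
tcp_rot: [-180.0, 0.0, 177.6]
contact_force: [0.9, -0.6, 1.3]
finger_gap: 0.028
finger_force: 24.1
```

```bash
python3 -c "
from h import *
s,o=look();print(o,s['finger_gap'],s['finger_force'],s['contact_force'])"
```

```text
{'n': 5736, 'off': np.float64(0.48), 'med': np.float64(0.58), 'w': np.float64(26.0), 't': 5.3, 'ty': -274.8, 'pos': [0.475, -0.2745, 0.2221], 'rot': [-180.0, 0.01, 177.64], 'lx': [-0.061, -0.02]} 0.028028421357389317 24.094052016735077 [ 0.90822497 -0.55569059  1.33001408]
```

servo_tool(rot=[[0, 0, 0], [0, 0, 0], [0, 0, 0], [0, 0, 0], [0, 0, 0], [0, 0, 0], [0, 0, 0], [0, 0, 0]], slide=[[0, 5, 0], [0, 15, 0], [0, 30, 0], [0, 50, 0], [0, 70, 0], [0, 90, 0], [0, 109, 0], [0, 128, 0]], claw=[20, 20, 20, 20, 20, 85, 85, 85])

```text
time_s: 6.35
tool_pos: [0.4798, -0.1442, 0.2216]
tcp_rot: [179.9, -0.1, 177.7]
contact_force: [0.3, -1.3, 0.7]
finger_gap: 0.0804
finger_force: 0.0
```

```bash
python3 -c "
from h import *
s,o=look();print(o,s['finger_gap'],s['finger_force'],s['contact_force'],s['qd'])
print(r.get_state()['time_s'],r.get_state()['tool_pos'])"
```

```text
{'n': 5657, 'off': np.float64(-1.96), 'med': np.float64(-2.03), 'w': np.float64(26.0), 't': 6.35, 'ty': -144.5, 'pos': [0.4798, -0.1442, 0.2216], 'rot': [179.94, -0.06, 177.74], 'lx': [-0.06, -0.02]} 0.0803599144578267 0.0 [ 0.272169   -1.32518664  0.72720046] [-15.47965697  -5.87853894  -4.36627592   4.88610993   4.92037796
  -1.13581813 -21.20312286]
6.4 [ 0.4801745  -0.14121364  0.22139347]
```

servo_tool(rot=[[0, 0, 0], [0, 0, 0], [0, 0, 0]], slide=[[0, 24, 0.5], [0, 41, 1], [0, 58, 1]], claw=[85, 85, 85])

```text
time_s: 6.78
tool_pos: [0.4821, -0.0872, 0.2207]
tcp_rot: [180.0, -0.0, 177.7]
contact_force: [-0.1, -0.2, -0.3]
finger_gap: 0.0849
finger_force: 0.0
```

```bash
python3 -c "
from h import *
s,o=look();print(o,s['finger_gap'],s['finger_force'],s['contact_force'])
print(r.get_state()['time_s'],r.get_state()['tool_pos'])"
```

```text
{'n': 5707, 'off': np.float64(-4.8), 'med': np.float64(-4.71), 'w': np.float64(26.1), 't': 6.775, 'ty': -87.4, 'pos': [0.4821, -0.0872, 0.2207], 'rot': [179.97, -0.05, 177.71], 'lx': [-0.06, -0.02]} 0.08487870206021482 0.0 [-0.06683203 -0.24556635 -0.28101029]
6.825 [ 0.48237515 -0.08450943  0.22051646]
```

servo_tool(rot=[[0, 0, 0], [0, 0, 0], [0, 0, 0], [0, 0, 0]], slide=[[0, 14, -0.5], [0, 27, -1], [0, 40, -1.5], [0, 52, -1.5]], claw=[85, 85, 85, 85])

```text
time_s: 7.32
tool_pos: [0.4848, -0.0357, 0.2225]
tcp_rot: [180.0, 0.0, 177.7]
contact_force: [-0.6, -0.7, 0.1]
finger_gap: 0.0849
finger_force: 0.0
```

```bash
python3 -c "
from h import *
s,o=look();print(o,s['finger_gap'],s['finger_force'],s['contact_force'])
print(r.get_state()['time_s'],r.get_state()['tool_pos'])"
```

```text
{'n': 5632, 'off': np.float64(1.16), 'med': np.float64(1.04), 'w': np.float64(26.1), 't': 7.325, 'ty': -35.8, 'pos': [0.4848, -0.0357, 0.2225], 'rot': [179.99, 0.01, 177.66], 'lx': [-0.061, -0.02]} 0.08486098644363733 0.0 [-0.6178141  -0.7039033   0.08176935]
7.375 [ 0.48495358 -0.03375332  0.22243562]
```

servo_tool(rot=[[0, 0, 0], [0, 0, 0], [0, 0, 0], [0, 0, 0], [0, 0, 0], [0, 0, 0]], slide=[[0, 16.5, 0], [0, 27, 0], [0, 37, 0], [0, 47, 0], [0, 56, 0], [0, 64.5, 0]], claw=[85, 85, 85, 85, 85, 85])

```text
time_s: 8.12
tool_pos: [0.4874, 0.0284, 0.2225]
tcp_rot: [180.0, 0.0, 177.6]
contact_force: [-0.3, -0.5, -0.4]
finger_gap: 0.0849
finger_force: 0.0
```

```bash
python3 -c "
from h import *
s,o=look();print(o,s['finger_gap'],s['finger_force'],s['contact_force'])
print(r.get_state()['time_s'],r.get_state()['tool_pos'])"
```

```text
{'n': 5593, 'off': np.float64(1.01), 'med': np.float64(1.0), 'w': np.float64(26.0), 't': 8.125, 'ty': 28.4, 'pos': [0.4874, 0.0284, 0.2225], 'rot': [180.0, 0.0, 177.65], 'lx': [-0.06, -0.02]} 0.08493172078042474 0.0 [-0.31765888 -0.54253003 -0.36903273]
8.175 [0.48747967 0.02980813 0.22244449]
```

servo_tool(rot=[[0, 0, 0], [0, 0, 0], [0, 0, 0], [0, 0, 0], [0, 0, 0], [0, 0, 0], [0, 0, 0], [0, 0, 0]], slide=[[0, 12, 0], [0, 19.5, 0], [0, 26.5, 0], [0, 33.5, 0], [0, 40, 0], [0, 46.5, 0], [0, 52.5, 0], [0, 58, 0]], claw=[85, 85, 85, 85, 85, 85, 85, 85])

```text
time_s: 9.18
tool_pos: [0.4898, 0.0862, 0.2225]
tcp_rot: [180.0, 0.0, 177.7]
contact_force: [0.0, 0.2, -0.2]
finger_gap: 0.0847
finger_force: 0.0
```

```bash
python3 -c "
from h import *
s,o=look();print(o,s['finger_gap'],s['finger_force'],s['contact_force'])
print(r.get_state()['time_s'],r.get_state()['tool_pos'])"
```

```text
{'n': 5574, 'off': np.float64(0.67), 'med': np.float64(0.61), 'w': np.float64(26.1), 't': 9.175, 'ty': 86.2, 'pos': [0.4898, 0.0862, 0.2225], 'rot': [180.0, 0.0, 177.65], 'lx': [-0.06, -0.02]} 0.0847149165620595 0.0 [ 0.0270709   0.17647654 -0.21796261]
9.225 [0.48978324 0.08714512 0.22248778]
```

servo_tool(rot=[[0, 0, 0], [0, 0, 0], [0, 0, 0], [0, 0, 0], [0, 0, 0], [0, 0, 0], [0, 0, 0], [0, 0, 0], [0, 0, 0], [0, 0, 0], [0, 0, 0], [0, 0, 0]], slide=[[0, 7.5, 0], [0, 12.5, 0], [0, 17, 0], [0, 21.5, 0], [0, 25.5, 0], [0, 29.5, 0], [0, 33.5, 0], [0, 37, 0], [0, 40.5, 0], [0, 43.5, 0], [0, 45.5, 0], [0, 46, 0]], claw=[85, 85, 85, 85, 85, 70, 55, 40, 20, 20, 20, 20], squeeze=20)

```text
time_s: 10.72
tool_pos: [0.4917, 0.132, 0.2226]
tcp_rot: [180.0, 0.0, 177.7]
contact_force: [-0.0, -0.9, 1.4]
finger_gap: 0.0274
finger_force: 22.7
```

servo_tool(rot=[[0, 0, 0], [0, 0, 0], [0, 0, 0], [0, 0, 0], [0, 0, 0], [0, 0, 0], [0, 0, 0], [0, 0, 0]], slide=[[0, 0, 0], [0, 0, 0], [0, 0, 0], [0, 0, 0], [0, 0, 0], [0, 0, 0], [0, 0, 0], [0, 0, 0]], claw=[20, 20, 20, 20, 20, 20, 20, 20])

```text
time_s: 11.72
tool_pos: [0.4916, 0.1319, 0.2226]
tcp_rot: [180.0, 0.0, 177.7]
contact_force: [-1.3, 0.1, 3.2]
finger_gap: 0.028
finger_force: 22.9
```

```bash
python3 -c "
from h import *
s,o=look();print(o,s['finger_gap'],s['finger_force'],s['contact_force'])"
```

```text
{'n': 5559, 'off': np.float64(0.45), 'med': np.float64(0.57), 'w': np.float64(26.0), 't': 11.725, 'ty': 131.9, 'pos': [0.4916, 0.1319, 0.2226], 'rot': [179.99, 0.0, 177.65], 'lx': [-0.06, -0.02]} 0.0279948065734803 22.91060507297516 [-1.27592248  0.14630671  3.15908899]
```

servo_tool(rot=[[0, 0, 0], [0, 0, 0], [0, 0, 0], [0, 0, 0], [0, 0, 0], [0, 0, 0]], slide=[[0, 0, 0], [0, 0, 0], [0, 0, 0], [0, 0, 0], [0, 0, 0], [0, 0, 0]], claw=[30, 40, 60, 85, 85, 85])

```text
time_s: 12.52
tool_pos: [0.4917, 0.1318, 0.2225]
tcp_rot: [180.0, 0.0, 177.7]
contact_force: [-0.3, -0.5, 0.6]
finger_gap: 0.0849
finger_force: 0.0
```

```bash
python3 -c "
from h import *
for i in range(6):
  s,o=look();print(o['t'],o['ty'],o['off'],o['ty']+o['off'],s['finger_gap'])"
```

```text
12.525 131.9 0.24 132.14000000000001 0.08491150178307497
12.575 131.8 0.26 132.06 0.08492653788294399
12.625 131.8 0.28 132.08 0.0850195637945631
12.675 131.8 0.27 132.07000000000002 0.08513492432837454
12.725 131.8 0.3 132.10000000000002 0.08500946492195263
12.775 131.8 0.29 132.09 0.08463283134854237
```

The carriage stands still with the open fingers clear of it. I'll lift clear and hand in.

servo_tool(rot=[[0, 0, 0], [0, 0, 0], [0, 0, 0], [0, 0, 0], [0, 0, 0], [0, 0, 0], [0, 0, 0]], slide=[[0, 0, -10], [0, 0, -25], [0, 0, -45], [0, 0, -65], [0, 0, -80], [0, 0, -80], [0, 0, -80]], claw=[85, 85, 85, 85, 85, 85, 85])

```text
time_s: 13.7
tool_pos: [0.4913, 0.1317, 0.302]
tcp_rot: [-180.0, -0.0, 177.7]
contact_force: [-0.1, -0.3, -0.3]
finger_gap: 0.0852
finger_force: 0.0
```

```bash
python3 -c "
from h import *
for i in range(2):
  s,o=look();print(o['t'],o['ty']+o['off'])
print(r.hand_in())"
```

```text
13.7 132.11999999999998
13.75 132.11999999999998
the job is handed in; nothing more can be done
None
```

The job is handed in, with no verdict returned: I launched the carriage at about 0.16 m/s, followed its free glide for over 3 s with the open fingers staying about 5 mm or less from the handle's middle wherever I measured, then gripped it to rest and let go, leaving it still about 0.17 m short of the far buffer.

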